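Feel the roll nip of a film sheeter with a feeler

ROBOT

A 6-joint arm with a two-finger parallel gripper is mounted at the origin on the work surface. World frame = base frame: x ahead of the robot, y to its left, z up, the work surface at z = 0. Lengths are in m, angles in rad, forces in N, time in s.
With the tool pointing down it reaches from about 0.325 to 0.775 m from the base axis. Payload 9.3 kg.
Tool frame: the origin (TCP) lies at the very end of the fingers, on their centre line; the grasp point (between the pads) lies env.grip_depth behind it (env.grip_depth is the distance from the TCP to the grasp point, in m); z points along the fingers, y is the direction in which the jaws open and shut (so a half turn about z gives the same grasp; the last joint's range is limited). The gripper opens to 85 mm and grips with 20 to 120 N. Pads are 22 mm wide; open, the fingers measure 114 mm over their backs; the gripper's body (76 mm by 85 mm) begins 54 mm behind the grasp point. The pads swing forward as they close: fully open they stand 13 mm farther back than shut.
Start: joints at [-1.387, 0.259, 0.021, 1.334, 0, 1.418], TCP at [0.182, -0.519, 0.231] pointing down, gripper open.
Joint ranges: [-3.04, 3.04], [-0.91, 1.82], [-1.04, 1.36], [-1.92, 1.95], [-1.52, 1.45], [-3.14, 3.14]. Speed limits (rad/s): [2.22, 2.22, 2.79, 3.14, 3.14, 3.14].

INTERFACE

Orientations are given as a unit quaternion [x, y, z, w].
In Python, from cell import env, cams gives the robot as it stands.
- The arm moves only by the tool send_rows, never from a script. Its argument "moves" is text: rows parted by semicolons, each of 6 numbers parted by spaces: the shift along the tool's x, y, z in m, then the turn, a rotation vector about the tool's x, y, z in rad. In form: tx ty tz wx wy wz; .... A call has 1 to 8 rows; each row shifts and turns the commanded pose from where the row before left it, along the tool's axes as they then stand; what a row does not reach is not made up. A row lasts 1/12 s, in which the tool goes at most 41.7 mm and 7.16 degrees, less where a joint would pass 70% of its speed; a pose out of reach is approached as far as the arm can. A call is refused whole if a number of a shift passes 0.0417 or a number of a turn 0.125, either way. A call with a gripper value outside its range is refused whole. "fingers" is the opening, from 0 (shut) to 1 (fully open), set as the call begins (left out, the last holds). The fingers move at their own pace and stop on an object; the grip force is fixed at half the most. Time passes only in rows, so rows that do not move let the fingers close. It gives the time, the measured TCP pose, the force and the opening at its end, in the units of the state.
- env.get_state(): the state, without advancing time (a new reading comes with each control period).
- cams.get_image(name): name is "scene" or "top" or "wrist"; returns a dict with "color" (480x640x3 uint8, red, green, blue), "fx", "fy", "cx", "cy" (pixels), "world_to_cam" (4x4, takes a point from world to camera coordinates); the wrist camera has in their place "hand_eye" (4x4, takes a point from camera to tool coordinates, whose origin is the TCP and whose axes are the flange's). Camera axes: x right, y up, looking along -z (the intrinsics and any distortion apply to the point x, -y, -z); pixel columns grow to the right and rows downward; lengths in m; the calibration is good to about 2 mm. A picture is of the moment at which its call begins: read the wrist's pose just before it. There is no depth.
- env.close_job(): hands the job in, once; it reports no verdict.
Trained networks look in the newest picture that a camera, given by its name, has taken for a name from the list of things; names that differ only in an ending like _2 or _b are one class to them, and where a whole thing is asked for, a point or a joint stands for the part that bears it (a point fixed in the world has none). Each returns a list of dicts, best first, with "confidence" (0 to 1); they miss things now and then, are a little off and sometimes report something else, mostly with a low value. They report only what shows in the picture. A call takes as long as a camera call.
- cams.find_in(camera, label): "at" ([x, y, z] in m, in world coordinates, good to about 4 mm: the middle of the surface that is visible of it).
- cams.silhouettes(camera, label): "mask" (480x640 bool, what is visible of it).
- cams.place_of(camera, label): "at" ([x, y, z] in m, in world coordinates, good to about 4 mm: a listed point, or the origin of a listed thing).
The state is a dict: "time": time; "joints": joint angles; "joint_vel": joint speeds; "joint_efforts": joint torques, N m; "position": TCP position; "orientation": TCP orientation; "wrist_force": force on the tool from outside, world axes, zero at the start; "ft_torque": the same for the moment, N m; "opening": finger opening in m.
Only numpy, scipy, OpenCV 4.12 (cv2) and the standard library are available. Lean on these libraries where they do the work, as an engineer would, in place of code of your own. Each camera call takes 0.05 s, during which the arm holds its last target. There are 200 camera calls.

TASK

Check the nip of the film sheeter with the yellow-handled feeler: lift it out of the rack and push its blade down from above into the gap between the two rolls, lengthwise along the rolls and near their middle, until its flange is on the roll tops. Then, feeling the drag, draw it straight back up about 20 mm and let go, so that the squeeze of the rolls alone keeps it standing there. Leave the red and blue feelers in the rack and the beaker and bottle where they are.

Things in the scene. Friction and masses are not known exactly. Their poses are not given: they have to be found in the camera images.
- feeler_yellow: Feeler: steel blade 8 mm thick (x), 40 wide (y), 75 long, below a dark flange 60 (x) x 44 (y) x 6; yellow handle on top, 25 (x) x 36 (y) x 42 tall. Origin: middle of the blade's lower edge, z up (handle from z = 81 to 123 mm). 90 to 180 g. Hangs by its flange in a fixed wooden rack 85 mm high, 90 x 250, its y along the rack, one of three 75 mm apart in any order.
- feeler_red: Feeler: steel blade 3 mm thick (x), 40 wide (y), 75 long, below a dark flange 60 (x) x 44 (y) x 6; red handle on top, 25 (x) x 36 (y) x 42 tall. Origin as the yellow. Bystander in the rack; too thin to drag in the nip.
- feeler_blue: Feeler: steel blade 12 mm thick (x), 40 wide (y), 75 long, below a dark flange 60 (x) x 44 (y) x 6; blue handle on top, 25 (x) x 36 (y) x 42 tall. Origin as the yellow. Bystander in the rack; too thick for this check.
- sheeter: Fixed film sheeter: grey base 200 (x) x 160 mm (y), blue cheeks 120 high at y = -70 and +70, white drive housing 115 high beyond the +y cheek; between the cheeks two level steel rolls, 60 mm dia, 120 long, axes along y. They do not turn; each is sprung and yields up to 12 mm outward (4 N, plus 1 N per mm). Origin: centre of the underside, on the bench.
- nip (a point): Middle of the 4 mm gap between the rolls, half way along, at the height of their axes, 100 mm above the bench; x across the gap, y along the rolls, z up. Roll tops are 30 mm higher. With the flange on them the blade's lower edge is 45 mm below this point. The 8 mm blade spreads the rolls and is held by friction: drag about 4 to 12 N.
- beaker: Glass beaker, 72 mm across, 90 mm high, a bystander on the bench. Origin: centre of its underside.
- bottle: Amber bottle with blue cap, 64 mm across, 130 mm high, a bystander on the bench. Origin: centre of its underside.

How it is judged:
On the way:
1. the yellow feeler's blade is pushed down through the nip, its flange within 10 mm of the roll tops, squeezed by the rolls (z of feeler_yellow in the frame of nip below -0.035 m and x of feeler_yellow in the frame of nip between -0.012 and 0.012 m and y of feeler_yellow in the frame of nip between -0.03 and 0.03 m and angle between the y axis of feeler_yellow and the y axis of nip, either way round below 0.2 rad and angle between feeler_yellow's own z axis and vertical below 0.2 rad and contact force between feeler_yellow and sheeter above 2 N), for 0.2 s.
At the end, for the whole second after the job is handed in: Yellow feeler still in the nip, held by the rolls alone (over 2 N): lower blade edge 10 to 33 mm below the roll axes; within 12 mm of the nip across, 30 mm along; within 0.2 rad of upright and of the roll direction; red and blue feelers, beaker and bottle within 30 mm of their starts (z of feeler_yellow in the frame of nip between -0.033 and -0.01 m and x of feeler_yellow in the frame of nip between -0.012 and 0.012 m and y of feeler_yellow in the frame of nip between -0.03 and 0.03 m and angle between the y axis of feeler_yellow and the y axis of nip, either way round below 0.2 rad and angle between feeler_yellow's own z axis and vertical below 0.2 rad and contact force between feeler_yellow and sheeter above 2 N and linear speed of feeler_yellow below 0.02 m/s and distance of each of feeler_red, feeler_blue, beaker, bottle from where it was at the start of the episode below 0.03 m); the robot touches nothing.
It fails at once if a bystander (red or blue feeler, beaker, bottle) is moved by more than 30 mm (distance of any of feeler_red, feeler_blue, beaker, bottle from where it was at the start of the episode above 0.03 m).
It also fails if it takes over 45 s, if anything falls off the work surface, if the arm or the gripper's body presses on something with over 40 N, if the wrist force passes 120 N, or if a joint passes its speed limit or range.

## Working session

There is one attempt and no reset: what is moved stays moved. The work goes in short steps, Python scripts to look and compute and a tool call to move; the robot and the scene stay as the last step left them, time stands still between calls to the robot, and variables do not carry over. Pictures are saved under pics/ and viewed, about 8 in all and at most 12, crops included, and the job is handed in when it is done.

Besides the shell and the picture viewer there is one more tool, called after "Request:" by a JSON object that holds its "method" and its "body". send_rows: Moves the arm, as the interface text tells. Its arguments: {"type":"object","properties":{"moves":{"type":"string"},"fingers":{"type":"number"}},"required":["moves"]}

```bash
mkdir -p pics; ls
python3 - <<'E'
from cell import env, cams
import cv2,numpy as np
np.set_printoptions(precision=4,suppress=True)
s=env.get_state(); print(s['time'],s['position'],s['orientation'],s['opening'],env.grip_depth)
for c in("scene","top"):
    im=cams.get_image(c); cv2.imwrite(f"pics/{c}0.png",im["color"][:,:,::-1])
    for l in("feeler_yellow","feeler_red","feeler_blue","sheeter","nip","beaker","bottle"):
        print(c,l,[(np.round(d["at"],4),round(d["confidence"],2)) for d in cams.place_of(c,l)[:2]], [np.round(d["at"],4) for d in cams.find_in(c,l)[:1]])
E
```

```text
pics
0.0 [ 0.1817 -0.5188  0.2307] [ 0.9859  0.1676 -0.     -0.0007] 0.08568353076998884 0.0187
scene feeler_yellow [] [array([ 0.5131, -0.2014,  0.1012])]
scene feeler_red [] [array([ 0.4965, -0.1361,  0.1083])]
scene feeler_blue [] [array([ 0.5363, -0.2742,  0.1073])]
scene sheeter [(array([0.5321, 0.1443, 0.0006]), 0.7)] [array([0.5622, 0.1852, 0.0968])]
scene nip [(array([0.532 , 0.1426, 0.1046]), 0.81)] [array([0.5606, 0.1805, 0.1059])]
scene beaker [(array([ 0.7511, -0.0687,  0.0016]), 0.62)] [array([ 0.7591, -0.0574,  0.0682])]
scene bottle [(array([ 0.6979, -0.3016,  0.0047]), 0.81)] [array([ 0.7106, -0.2873,  0.0725])]
top feeler_yellow [(array([ 0.5053, -0.2054,  0.0093]), 0.97)] [array([ 0.5058, -0.2058,  0.0887])]
top feeler_red [(array([ 0.4867, -0.1403,  0.0099]), 0.91), (array([ 0.5204, -0.2853,  0.0055]), 0.24)] [array([ 0.4863, -0.1417,  0.0911])]
top feeler_blue [(array([ 0.5218, -0.2864,  0.0059]), 0.79)] [array([ 0.5171, -0.2772,  0.0853])]
top sheeter [(array([ 0.5281,  0.1411, -0.003 ]), 0.72)] [array([0.5155, 0.1566, 0.114 ])]
top nip [(array([0.5307, 0.1468, 0.0993]), 0.88)] [array([0.5158, 0.1615, 0.1158])]
top beaker [(array([ 0.7506, -0.065 , -0.0009]), 0.88)] [array([ 0.7632, -0.0669,  0.0349])]
top bottle [(array([ 0.6977, -0.3106, -0.0007]), 0.77)] [array([ 0.6892, -0.2961,  0.0891])]
```

View pics/scene0.png

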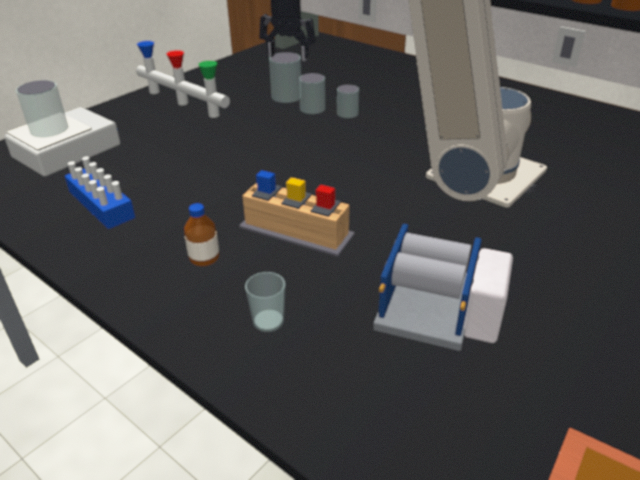

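View pics/top0.png

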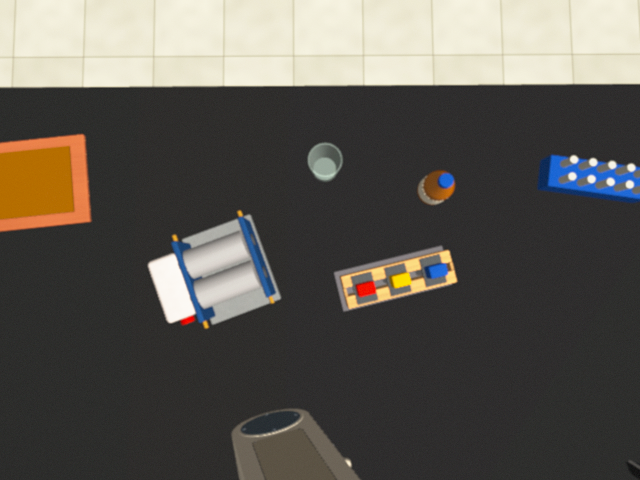

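The scene view shows the rack (245–350, 185–245) with blue, yellow and red handles, and the sheeter at about (445, 280). In the top view, yellow is at (400, 281) in the middle of the rack and the roll gap is at about (223, 270). Next I'll get precise yaws and positions from the top view.

```bash
cat > h.py <<'E'
from cell import env, cams
import cv2,numpy as np
from scipy.spatial.transform import Rotation as R
np.set_printoptions(precision=4,suppress=True)
def cam(name):
    s=env.get_state(); im=cams.get_image(name)
    if name=="wrist":
        T=np.eye(4);T[:3,:3]=R.from_quat(s["orientation"]).as_matrix();T[:3,3]=s["position"]
        c2w=T@im["hand_eye"]
    else: c2w=np.linalg.inv(im["world_to_cam"])
    return im,c2w
def rays(im,c2w,px):
    px=np.atleast_2d(px).astype(float)
    d=np.c_[(px[:,0]-im["cx"])/im["fx"],-(px[:,1]-im["cy"])/im["fy"],-np.ones(len(px))]
    return c2w[:3,3],d@c2w[:3,:3].T
def onz(im,c2w,px,z):
    o,d=rays(im,c2w,px); return o+d*((z-o[2])/d[:,2])[:,None]
def yellow(im):
    h=cv2.cvtColor(im["color"],cv2.COLOR_RGB2HSV)
    return cv2.inRange(h,(21,170,110),(32,255,255))
def big(m):
    c=max(cv2.findContours(m,cv2.RETR_EXTERNAL,cv2.CHAIN_APPROX_NONE)[0],key=cv2.contourArea); return c[:,0]
def togo(p,t):
    """shift in tool axes to world p, and turn about tool z to tool-x yaw t"""
    s=env.get_state(); r=R.from_quat(s["orientation"]); M=r.as_matrix()
    now=np.arctan2(M[1,0],M[0,0])
    return M.T@(np.array(p)-s["position"]), -(t-now), M
E
python3 - <<'E'
from h import *
im,c=cam("top"); print("cam pos",c[:3,3])
for l,z in(("feeler_yellow",.12),("feeler_red",.12),("feeler_blue",.12)):
    d=cams.silhouettes("top",l)
    if d:
        q=big(d[0]["mask"].astype(np.uint8)); w=onz(im,c,q,.091)[:,:2]
        print(l,cv2.minAreaRect(w.astype(np.float32)))
d=cams.silhouettes("top","sheeter")[0]["mask"]
hsv=cv2.cvtColor(im["color"],cv2.COLOR_RGB2HSV)
print("yellow",cv2.minAreaRect(onz(im,c,big(yellow(im)),.133)[:,:2].astype(np.float32)))
# wood
m=cv2.inRange(hsv,(8,60,120),(20,200,255)); m[:, :320]=0;m[:230]=0;m[330:]=0; m=cv2.morphologyEx(m,cv2.MORPH_CLOSE,np.ones((25,25)))
print("wood",cv2.minAreaRect(onz(im,c,big(m),.085)[:,:2].astype(np.float32)))
b=cv2.inRange(hsv,(105,120,60),(125,255,200)); b[:,300:]=0
n,L,st,ce=cv2.connectedComponentsWithStats(b)
for i in np.argsort(-st[1:,4])[:2]+1:
    q=np.argwhere(L==i)[:,::-1]; print("cheek",st[i],cv2.minAreaRect(onz(im,c,q,.12)[:,:2].astype(np.float32)))
cv2.imwrite("pics/c.png",cv2.resize(im["color"][200:340,140:460,::-1],None,fx=2.5,fy=2.5,interpolation=cv2.INTER_CUBIC))
E
```

```text
cam pos [ 0.5301 -0.0532  1.0132]
feeler_yellow ((0.5019783973693848, -0.20858681201934814), (0.06132065877318382, 0.05449094995856285), 13.402105331420898)
feeler_red ((0.4855559468269348, -0.14102856814861298), (0.05976908653974533, 0.04488543048501015), 13.479677200317383)
feeler_blue ((0.5192806720733643, -0.2789345681667328), (0.06143070012331009, 0.06456387042999268), 13.481658935546875)Traceback (most recent call last):
  File "<stdin>", line 8, in <module>
IndexError: list index out of range
```

Request:
{"method": "send_rows", "body": {"moves": "0.034 -0.0155 -0.002 0 0 0;0.034 -0.0155 -0.002 0 0 0;0.034 -0.0155 -0.002 0 0 0;0.034 -0.0155 -0.002 0 0 0;0.034 -0.0155 -0.002 0 0 0;0.034 -0.0155 -0.002 0 0 0;0.034 -0.0155 -0.002 0 0 0;0.034 -0.0155 -0.002 0 0 0", "fingers": 1}}

```text
time: 2.42
position: [0.3985, -0.3107, 0.2476]
orientation: [0.986, 0.168, 0.0, 0.0]
wrist_force: [-0.4, -1.2, -0.4]
opening: 0.0853
```

Request:
{"method": "send_rows", "body": {"moves": "0.034 -0.0155 -0.002 0 0 0;0.034 -0.0155 -0.002 0 0 0;0.034 -0.0155 -0.002 0 0 0;0.034 -0.0155 -0.002 0 0 0;0 0 0 0 0 -0.1225;0 0 0 0 0 -0.1225;0 0 0 0 0 -0.1225;0 0 0 0 0 -0.1225"}}

```text
time: 3.08
position: [0.5056, -0.2083, 0.2552]
orientation: [0.914, 0.405, -0.0, -0.0]
wrist_force: [0.8, 0.2, 0.6]
opening: 0.0851
```

Request:
{"method": "send_rows", "body": {"moves": "0 0 0 0 0 -0.1225;0 0 0 0 0 -0.1225;0 0 0 0 0 -0.1225;0 0 0 0 0 -0.1225;0 0 0 0 0 -0.1225;0 0 0 0 0 -0.1225;0 0 0 0 0 -0.1225;0 0 0 0 0 -0.1225"}}

```text
time: 3.75
position: [0.5054, -0.2087, 0.2553]
orientation: [0.617, 0.787, 0.0, -0.0]
wrist_force: [0.2, -0.1, 0.5]
opening: 0.0852
```

Run:
```python
from h import *
im,c=cam("wrist"); cv2.imwrite("pics/w1.png",im["color"][:,:,::-1]); print(c[:3])
print(cams.place_of("wrist","feeler_yellow"),[d["at"] for d in cams.place_of("wrist","nip")])
print(*[v for v in togo((.503,-.207,.25),np.radians(103.45))[:2]])
s=env.get_state();print(s['time'],s['position'],s['joints'],s['wrist_force'])
try:
  w=onz(im,c,big(yellow(im)),.133); print("yellow",cv2.minAreaRect(w[:,:2].astype(np.float32)))
except Exception as e: print(e)
```

```text
[[ 0.971  -0.2308 -0.0628  0.4904]
 [ 0.2392  0.9377  0.2518 -0.1447]
 [ 0.0008 -0.2596  0.9657  0.3989]]
[{'at': [0.503, -0.2139, 0.0097], 'confidence': 0.93}, {'at': [0.7543, -0.0649, 0.0018], 'confidence': 0.63}] []
[ 0.0022 -0.0019  0.0053] -0.0019616664464146005
3.9 [ 0.5054 -0.2087  0.2553] [-0.5452  0.2475  0.0669  1.3902  0.      0.7928] [0.5215 0.0686 0.0087]
max() iterable argument is empty
```

View pics/w1.png

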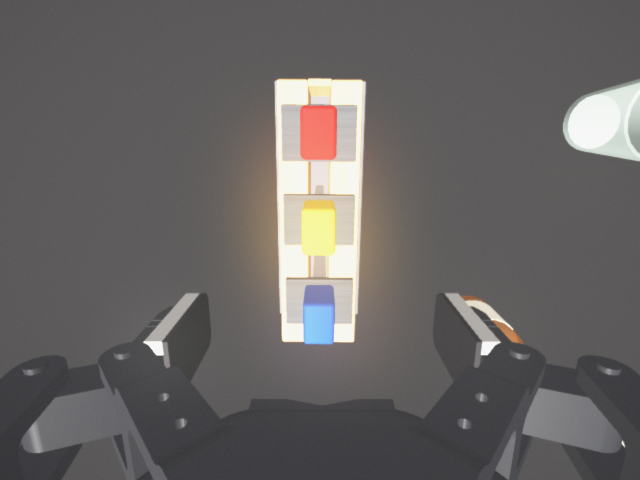

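The wrist view shows the rack straight in the image, with red at (318, 132), yellow at (318, 228) and blue at (318, 315), so the yaw is right. I'll fit the yellow handle box to its outline in several views.

```bash
cat >> h.py <<'E'
def proj(im,c2w,P):
    p=(np.c_[P,np.ones(len(P))]@np.linalg.inv(c2w).T)
    return np.c_[im["cx"]-im["fx"]*p[:,0]/p[:,2], im["cy"]+im["fy"]*p[:,1]/p[:,2]]
def ymask(im):
    a=im["color"].astype(int); m=((a[...,0]>110)&(a[...,1]>85)&(a[...,0]-a[...,2]>80)&(a[...,2]<0.5*a[...,1])).astype(np.uint8)
    return m
def box(x,y,z,a):
    P=np.array([(i*.0125,j*.018,k) for i in(-1,1) for j in(-1,1) for k in(.081,.123)])
    return P@R.from_euler("z",a).as_matrix().T+[x,y,z]
E
python3 - <<'E'
from h import *
from scipy.optimize import least_squares
V=[]
for n in("wrist","top","scene"):
    im,c=cam(n); m=ymask(im)
    p0=proj(im,c,box(.503,-.208,.01,.235)); cc=p0.mean(0)
    _,L,st,ce=cv2.connectedComponentsWithStats(m)
    i=1+np.argmin(np.linalg.norm(ce[1:]-cc,axis=1)); q=np.argwhere(L==i)[:,::-1]
    bb=np.r_[q.min(0)-.5,q.max(0)+.5]; print(n,bb,np.r_[p0.min(0),p0.max(0)],st[i,4]); V.append((im,c,bb))
def res(u,V): 
    o=[]
    for im,c,bb in V:
        p=proj(im,c,box(*u,.2345)); o.append((np.r_[p.min(0),p.max(0)]-bb)/im["fx"]*400)
    return np.concatenate(o)
for S in(V,V[:1],V[:2]):
    r=least_squares(res,[.503,-.208,.01],args=(S,)); print(r.x,r.fun)
im,c,_=V[0]; g=onz(im,c,[(284,244),(354,244),(319,195)],.091);print(g)
E
```

```text
wrist [302.5 200.5 334.5 218.5] [299.7537 195.1402 334.4329 251.716 ] 270
top [389.5 271.5 408.5 287.5] [386.0628 271.1088 410.3773 288.3545] 224
scene [285.5 176.5 304.5 200.5] [285.7518 176.3725 306.642  202.2938] 385
[ 0.5021 -0.2031 -0.0137] [ -0.8688 -16.0069  -0.7606  19.9138  -6.5778  -0.048   -2.6022   0.6641
   1.8536   6.6978   2.9698   7.8722]
[ 0.5121 -0.2514 -0.2796] [ 8.234  -5.3155 -8.2341  5.0392]
[ 0.5079 -0.2437 -0.2296] [ 5.2292 -5.9501 -9.4689  7.2539 -2.8363 -2.9715 -2.7463 -5.2603]
[[ 0.4803 -0.2382  0.091 ]
 [ 0.5388 -0.2243  0.091 ]
 [ 0.4999 -0.1901  0.091 ]]
```

Run:
```python
from h import *
from scipy.optimize import least_squares
V=[]
for n,bb in(("wrist",[301.5,200.5,336,255]),("top",[388.5,270.5,410,288]),("scene",[285.5,176.5,306,202])):
    im,c=cam(n); V.append((im,c,np.array(bb)))
def res(u,V):
    return np.concatenate([(np.r_[p.min(0),p.max(0)]-bb)/im["fx"]*400 for im,c,bb in V for p in[proj(im,c,box(*u,.2345))]])
for S in(V,V[:1],V[:2],V[::2]):
    r=least_squares(res,[.503,-.208,.01],args=(S,)); print(r.x,r.fun)
print(togo((.505,-.211,.098),np.radians(103.45))[:2])
```

```text
[ 0.5048 -0.2111  0.009 ] [-0.1664 -1.5005 -0.2363  0.7741 -0.8791 -0.2732  1.6462 -0.5667 -0.9489
  0.1102 -0.6685  0.3844]
[ 0.5054 -0.2132  0.0014] [ 0.5566 -0.3866 -0.5566  0.3488]
[ 0.5052 -0.2126  0.0032] [ 0.2845 -0.8157 -0.5799  0.2701 -0.6314 -0.4434  1.7647 -0.8451]
[ 0.5049 -0.2113  0.0088] [-0.071  -1.3322 -0.1626  0.9265 -0.9982  0.1418 -0.7177  0.415 ]
(array([-0.0021, -0.0009,  0.1573]), np.float64(-0.00031755479135719966))
```

Request:
{"method": "send_rows", "body": {"moves": "-0.002 -0.001 0.03 0 0 0;0 0 0.03 0 0 0;0 0 0.03 0 0 0;0 0 0.025 0 0 0;0 0 0.02 0 0 0;0 0 0.014 0 0 0;0 0 0.008 0 0 0;0 0 0 0 0 0"}}

```text
time: 4.87
position: [0.5042, -0.2105, 0.0968]
orientation: [0.619, 0.785, -0.0, -0.001]
wrist_force: [-0.4, 0.3, -0.2]
opening: 0.0854
```

Run:
```python
from h import *
im,c=cam("wrist"); cv2.imwrite("pics/w2.png",im["color"][:,:,::-1])
s=env.get_state();print(s['time'],s['position'],s['wrist_force'])
```

```text
4.9167 [ 0.5047 -0.2108  0.098 ] [-0.3476 -0.5781  0.0517]
```

View pics/w2.png

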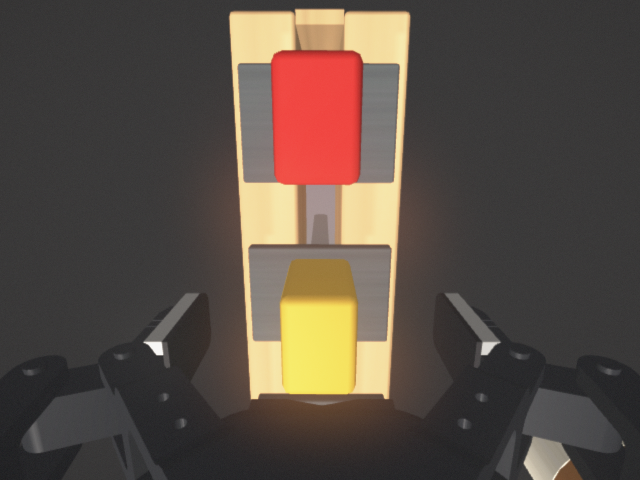

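The yellow handle is at columns 282–356, centred between the pads at about 208 and 434. I'll close the fingers.

Request:
{"method": "send_rows", "body": {"moves": "0 0 0 0 0 0;0 0 0 0 0 0;0 0 0 0 0 0;0 0 0 0 0 0;0 0 0 0 0 0;0 0 0 0 0 0;0 0 0 0 0 0;0 0 0 0 0 0", "fingers": 0}}

```text
time: 5.58
position: [0.5051, -0.2111, 0.0989]
orientation: [0.619, 0.785, 0.0, 0.001]
wrist_force: [-0.9, 0.3, 5.8]
opening: 0.0245
```

Request:
{"method": "send_rows", "body": {"moves": "0 0 -0.004 0 0 0;0 0 -0.012 0 0 0;0 0 -0.02 0 0 0;0 0 -0.025 0 0 0;0 0 -0.025 0 0 0;0 0 -0.025 0 0 0;0 0 -0.025 0 0 0;0 0 -0.02 0 0 0"}}

```text
time: 6.25
position: [0.5048, -0.2108, 0.2562]
orientation: [0.619, 0.785, 0.0, 0.0]
wrist_force: [0.4, 0.3, -2.1]
opening: 0.024
```

Request:
{"method": "send_rows", "body": {"moves": "0 0 -0.015 0 0 0;0 0 -0.005 0 0 0;0 0 0 0 0 0"}}

```text
time: 6.5
position: [0.5052, -0.211, 0.2752]
orientation: [0.619, 0.785, 0.0, 0.001]
wrist_force: [0.7, -0.7, -1.8]
opening: 0.0245
```

Run:
```python
from h import *
for n in("top","scene"):
    im,c=cam(n)
    print([ (d["at"],d["confidence"]) for d in cams.place_of(n,"nip")],[ d["at"] for d in cams.place_of(n,"sheeter")],[ d["at"] for d in cams.place_of(n,"feeler_yellow")])
    if n=="top": cv2.imwrite("pics/t2.png",cv2.resize(im["color"][190:340,130:300,::-1],None,fx=4.5,fy=4,interpolation=cv2.INTER_CUBIC))
s=env.get_state();print(s['time'],s['position'],s['wrist_force'],s['opening'])
```

```text
[([0.5264, 0.1431, 0.0991], 0.76), ([0.7512, -0.0687, -0.0058], 0.34)] [[0.5278, 0.1401, -0.0035]] [[0.5063, -0.2104, 0.1864]]
[([0.5033, -0.2104, 0.1833], 0.67), ([0.5308, 0.1417, 0.1023], 0.66)] [[0.5308, 0.145, -0.0008]] [[0.5029, -0.2087, 0.1839]]
6.9 [ 0.5047 -0.2108  0.2737] [-0.822  -0.2667 -1.0482] 0.024673863375071447
```

View pics/t2.png

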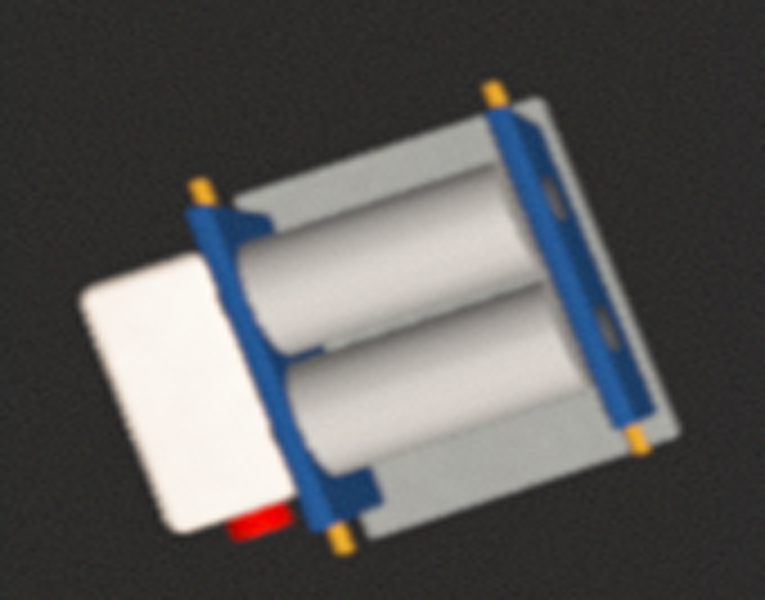

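The crop shows the two rolls with the gap running from about (290, 362) to (543, 283). The orange roll pins are at (495, 95), (637, 438), (203, 192) and (342, 537).

Run:
```python
from h import *
im,c=cam("top")
P=np.array([(290,362),(543,283),(495,95),(637,438),(203,192),(342,537),(235,200),(545,97),(680,432),(368,538)],float); P=P/[4.5,4]+[130-.4,190-.4]
for z in(.1,):
    w=onz(im,c,P,z)[:,:2]; print(w)
    an=lambda a,b:np.degrees(np.arctan2(*(a-b)[::-1]))
    print("gap yaw",an(w[0],w[1])-90,"pins",an(w[2],w[3]),an(w[4],w[5]),an(w[4],w[2])-90,an(w[5],w[3])-90,"ctr",w[2:6].mean(0))
b=onz(im,c,P[6:],.015)[:,:2]; print("base",an(b[0],b[1])-90,an(b[3],b[2])-90,an(b[1],b[2]))
print("gap mid",w[:2].mean(0))
print("dist pins",np.linalg.norm(w[2]-w[3]),np.linalg.norm(w[2]-w[4]))
```

```text
[[0.505  0.2005]
 [0.5437 0.0876]
 [0.6394 0.1095]
 [0.4657 0.0454]
 [0.591  0.2406]
 [0.4177 0.1765]
 [0.5868 0.2261]
 [0.6382 0.0869]
 [0.4685 0.0263]
 [0.4171 0.1649]]
gap yaw 18.93173033466715 pins 20.240117961892835 20.302024146382397 20.24722645135448 20.111753095441614 ctr [0.5284 0.143 ]
base 20.235200198612176 20.338338723721293 19.668233253100855
gap mid [0.5243 0.144 ]
dist pins 0.18511809207067317 0.1397317128488393
```

Request:
{"method": "send_rows", "body": {"moves": "0.017 0.005 0 0 0 0;0.034 0.0105 0 0 0 0;0.037 0.0115 0 0 0 0;0.037 0.0115 0 0 0 0;0.037 0.0115 0 0 0 0;0.037 0.0115 0 0 0 0;0.037 0.0115 0 0 0 0;0.037 0.0115 0 0 0 0"}}

```text
time: 7.62
position: [0.5229, 0.0762, 0.2743]
orientation: [0.619, 0.785, 0.0, 0.0]
wrist_force: [1.1, 0.0, -1.0]
opening: 0.0241
```

Request:
{"method": "send_rows", "body": {"moves": "0.034 0.0105 0 0 0 0;0.022 0.007 0 0 0 0;0.01 0.004 0 0 0 0;0 0 0 0 0 -0.059;0 0 0 0 0 -0.059;0 0 0 0 0 0;0 0 0 0 0 0"}}

```text
time: 8.2
position: [0.5287, 0.143, 0.2741]
orientation: [0.572, 0.82, -0.0, -0.0]
wrist_force: [-1.1, 0.1, -1.6]
opening: 0.0243
```

Run:
```python
from h import *
im,c=cam("wrist"); cv2.imwrite("pics/w3.png",im["color"][:,:,::-1])
print([ (d["at"],d["confidence"]) for d in cams.place_of("wrist","nip")],[ d["at"] for d in cams.place_of("wrist","sheeter")],[ d["at"] for d in cams.place_of("wrist","feeler_yellow")])
s=env.get_state();print(s['time'],s['position'],s['wrist_force'],s['opening'])
print(togo((.5284,.143,.2),np.radians(110.2))[:2])
```

```text
[([0.5266, 0.1437, 0.0985], 0.7)] [[0.531, 0.1479, -0.0014]] [[0.5274, 0.1383, 0.1868]]
8.4 [0.5287 0.143  0.2743] [ 0.2413 -0.1498 -1.6656] 0.024277609408453058
(array([ 0.0001, -0.0003,  0.0743]), np.float64(-0.0003670844913243876))
```

View pics/w3.png

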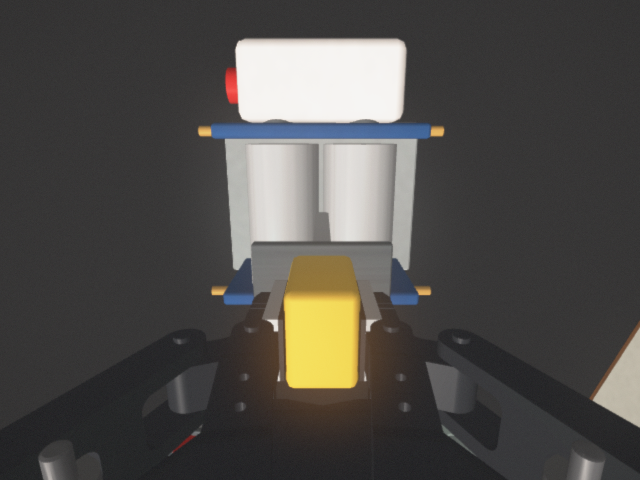

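The feeler (columns 252–392, middle 322) and the roll gap (318–326, middle 322) line up, and they are parallel. I'll descend to just above the contact point, then push in slowly while feeling the drag.

Request:
{"method": "send_rows", "body": {"moves": "0 0 0.012 0 0 0;0 0 0.018 0 0 0;0 0 0.018 0 0 0;0 0 0.012 0 0 0;0 0 0.006 0 0 0;0 0 0 0 0 0"}}

```text
time: 8.9
position: [0.5282, 0.1432, 0.2072]
orientation: [0.572, 0.82, -0.001, -0.001]
wrist_force: [-0.2, -0.1, -0.7]
opening: 0.0242
```

Request:
{"method": "send_rows", "body": {"moves": "0 0 0.004 0 0 0;0 0 0.004 0 0 0;0 0 0.004 0 0 0;0 0 0.003 0 0 0;0 0 0 0 0 0"}}

```text
time: 9.32
position: [0.5286, 0.1434, 0.1935]
orientation: [0.572, 0.821, 0.0, 0.0]
wrist_force: [-1.3, -1.7, 0.6]
opening: 0.0243
```

Request:
{"method": "send_rows", "body": {"moves": "0 0 0.005 0 0 0;0 0 0.005 0 0 0;0 0 0.005 0 0 0;0 0 0.005 0 0 0;0 0 0 0 0 0"}}

```text
time: 9.73
position: [0.5285, 0.1434, 0.173]
orientation: [0.572, 0.821, -0.0, -0.0]
wrist_force: [-1.1, -1.5, -4.5]
opening: 0.0243
```

Request:
{"method": "send_rows", "body": {"moves": "0 0 0.005 0 0 0;0 0 0.005 0 0 0;0 0 0.005 0 0 0;0 0 0.003 0 0 0;0 0 0 0 0 0"}}

```text
time: 10.15
position: [0.5285, 0.1434, 0.1549]
orientation: [0.572, 0.821, -0.0, -0.0]
wrist_force: [-1.2, -0.7, -2.4]
opening: 0.0245
```

Request:
{"method": "send_rows", "body": {"moves": "0 0 0.003 0 0 0;0 0 0.003 0 0 0;0 0 0.003 0 0 0"}}

```text
time: 10.4
position: [0.5289, 0.1435, 0.1467]
orientation: [0.572, 0.821, 0.0, 0.0]
wrist_force: [-1.0, -0.8, 5.5]
opening: 0.0243
```

Request:
{"method": "send_rows", "body": {"moves": "0 0 0.002 0 0 0;0 0 0.001 0 0 0;0 0 0 0 0 0;0 0 0 0 0 0"}}

```text
time: 10.73
position: [0.5288, 0.1435, 0.1436]
orientation: [0.572, 0.821, 0.0, 0.0]
wrist_force: [-1.8, -0.0, 5.3]
opening: 0.0243
```

Run:
```python
from h import *
im,c=cam("wrist"); a=im["color"]
im,c=cam("scene"); b=cv2.resize(im["color"][200:350,350:530],(576,480),interpolation=cv2.INTER_CUBIC)
cv2.imwrite("pics/w4.png",np.vstack([cv2.resize(np.hstack([a,b]),(800,316))])[:,:,::-1])
print([d["at"] for d in cams.place_of("scene","feeler_yellow")],[d["at"] for d in cams.place_of("wrist","feeler_yellow")])
s=env.get_state();print(s['time'],s['position'],s['wrist_force'],s['opening'])
```

```text
[] [[0.5267, 0.1419, 0.0563]]
10.9333 [0.5288 0.1435 0.1435] [-2.2242 -0.1682  5.5229] 0.02415847309871178
```

View pics/w4.png

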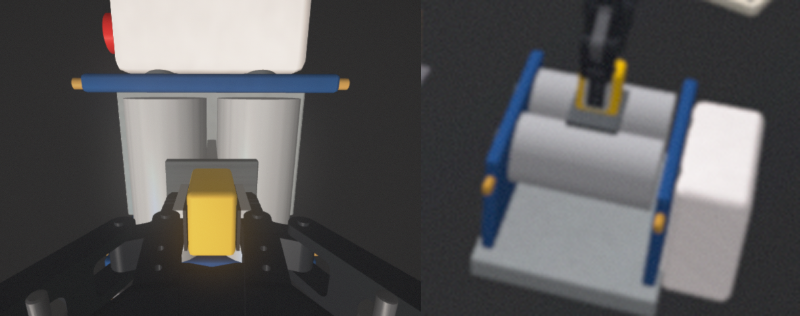

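The blade is down in the nip and the flange looks to be at the roll tops. I'll press 2 mm more to feel for the stop.

Request:
{"method": "send_rows", "body": {"moves": "0 0 0.001 0 0 0;0 0 0.001 0 0 0;0 0 0 0 0 0;0 0 0 0 0 0"}}

```text
time: 11.27
position: [0.5296, 0.1438, 0.1434]
orientation: [0.572, 0.821, 0.001, 0.001]
wrist_force: [-4.7, 0.4, 19.6]
opening: 0.0244
```

The stop is solid: 19.6 N with no further travel. I'll draw it up slowly, feeling the drag.

Request:
{"method": "send_rows", "body": {"moves": "0 0 -0.003 0 0 0;0 0 -0.003 0 0 0;0 0 -0.003 0 0 0;0 0 -0.003 0 0 0"}}

```text
time: 11.6
position: [0.5282, 0.1435, 0.1525]
orientation: [0.572, 0.821, -0.001, -0.001]
wrist_force: [-0.3, -0.7, -8.8]
opening: 0.0242
```

Request:
{"method": "send_rows", "body": {"moves": "0 0 -0.003 0 0 0;0 0 -0.003 0 0 0;0 0 -0.003 0 0 0;0 0 -0.002 0 0 0;0 0 0 0 0 0;0 0 0 0 0 0"}}

```text
time: 12.1
position: [0.5289, 0.1436, 0.1648]
orientation: [0.572, 0.821, 0.0, 0.0]
wrist_force: [-1.4, -0.4, -1.6]
opening: 0.0241
```

The drag was about 8 N and the lift about 21 mm. Now I'll release.

Request:
{"method": "send_rows", "body": {"moves": "0 0 0 0 0 0;0 0 0 0 0 0;0 0 0 0 0 0;0 0 0 0 0 0;0 0 0 0 0 0;0 0 0 0 0 0;0 0 0 0 0 0;0 0 0 0 0 0", "fingers": 1}}

```text
time: 12.77
position: [0.5287, 0.1435, 0.1643]
orientation: [0.572, 0.821, 0.0, 0.0]
wrist_force: [-0.1, 0.5, -0.6]
opening: 0.0852
```

Run:
```python
from h import *
im,c=cam("wrist"); cv2.imwrite("pics/w5.png",im["color"][:,:,::-1])
print([d["at"] for d in cams.place_of("wrist","feeler_yellow")])
s=env.get_state();print(s['time'],s['position'],s['wrist_force'],s['opening'])
```

```text
[[0.5276, 0.1413, 0.0769]]
12.8667 [0.5287 0.1435 0.1643] [0.22   0.2212 0.4159] 0.08561766396611144
```

View pics/w5.png

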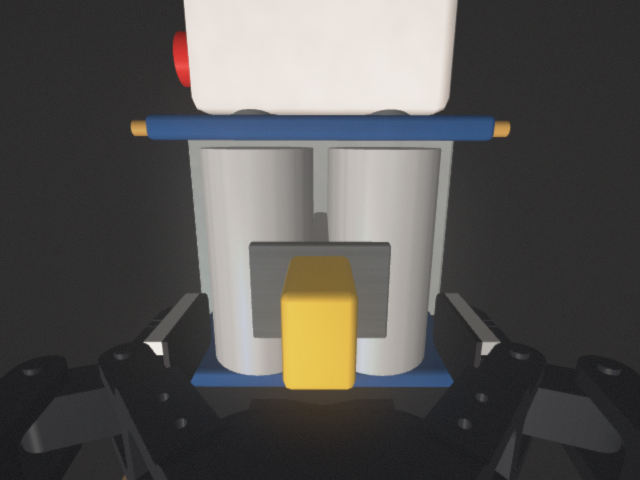

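The fingers are clear (pads at about 205 and 437, handle at 283–356), and the feeler stands upright with its origin at z ≈ 0.077, which is 23 mm below the axes. I'll back straight up and check.

Request:
{"method": "send_rows", "body": {"moves": "0 0 -0.006 0 0 0;0 0 -0.015 0 0 0;0 0 -0.025 0 0 0;0 0 -0.025 0 0 0;0 0 -0.025 0 0 0;0 0 -0.015 0 0 0;0 0 0 0 0 0;0 0 0 0 0 0"}}

```text
time: 13.53
position: [0.529, 0.1435, 0.2762]
orientation: [0.572, 0.821, 0.001, 0.001]
wrist_force: [0.1, -0.3, -0.6]
opening: 0.0856
```

Run:
```python
from h import *
for n in("wrist","top","scene"):
    im,c=cam(n)
    if n=="scene": cv2.imwrite("pics/s6.png",cv2.resize(im["color"][150:350,180:530,::-1],None,fx=2.2,fy=2.2,interpolation=cv2.INTER_CUBIC))
    for l in("feeler_yellow","feeler_red","feeler_blue","beaker","bottle","nip"): print(n,l,[d["at"] for d in cams.place_of(n,l)[:1]])
s=env.get_state();print(s['time'],s['position'],s['wrist_force'])
```

```text
wrist feeler_yellow [[0.5277, 0.1381, 0.075]]
wrist feeler_red []
wrist feeler_blue []
wrist beaker [[0.7509, -0.059, 0.002]]
wrist bottle []
wrist nip []
top feeler_yellow [[0.5298, 0.1453, 0.0775]]
top feeler_red [[0.4839, -0.142, 0.0113]]
top feeler_blue [[0.521, -0.2834, 0.0053]]
top beaker [[0.7539, -0.0666, -0.0002]]
top bottle [[0.6999, -0.3059, -0.0021]]
top nip [[0.5317, 0.1468, 0.0985]]
scene feeler_yellow []
scene feeler_red []
scene feeler_blue []
scene beaker [[0.7514, -0.064, 0.0013]]
scene bottle [[0.7001, -0.3062, 0.002]]
scene nip [[0.5314, 0.1403, 0.1027]]
14.5833 [0.5287 0.1435 0.2753] [-0.565  -0.3517  0.0621]
```

View pics/s6.png

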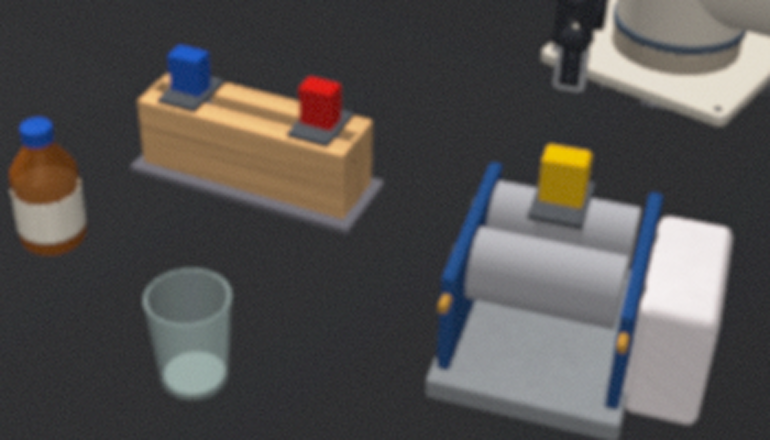

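The yellow feeler stands upright in the nip at about (565, 180) with the gripper clear above it. The red and blue feelers, the beaker and the bottle are still in place, so I'll hand in.

```bash
python3 -c "
from cell import env
print(env.close_job())"
```

```text
the job is handed in; nothing more can be done
None
```

The yellow feeler is standing in the nip, held only by the rolls, and the job is handed in at about 14.6 s. No verdict is reported.

- **Insertion:** I lifted the feeler from the rack and pushed it down between the rolls. A last 2 mm of commanded travel gave no movement and 19.6 N, so the flange was on the roll tops.
- **Draw and release:** I drew it up about 21 mm, with about 8 N of drag, then let go and backed the gripper straight up, clear of everything.
- **Yellow feeler at the end:** Its lower edge is at z ≈ 0.075–0.078 m, about 23 mm below the roll axes. It looks upright and is within a few mm of the nip across and along the rolls.
- **Bystanders:** In the top view the red and blue feelers, beaker and bottle are within about 5 mm of their first measured places, which is within measurement scatter.
- **Checks that failed or disagreed:**
  - The scene camera's network did not find any of the feelers at the end, though all three show plainly in its picture.
  - My reading of the roll gap in the top view was about 4 mm and 1° off the pin-based one. The close wrist view agreed with the pins, so I used those.
  - The wrist force read slightly negative at pauses during the push. I took this as stick-slip, since the stop and the pictures confirmed the insertion.

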